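Clamp the camel mould with the hex key

TASK

Lock the two-part plaster mould in its clamp. Pick up the T-handle hex key that lies on the bench and hang it by its handle in the blue V rest so that it swings upright, let go, then take it again by the handle from above. Put its end down the guide hole of the clamp, turn it until it drops fully into the hidden hex socket, turn the cam clockwise until it is tight, and leave the key standing in the socket, without knocking over or pushing away the clay camels or the jar.

Things in the scene. Friction and masses are not known exactly. Their poses are not given: they have to be found in the camera images.
- hex_key: T-handle hex key, 0.2-0.4 kg. Origin: tip (centre of hex end face); z runs from tip to handle, y along the crossbar. From the tip: steel hexagon z 0-36 mm, 18 mm across flats (flats face +x/-x), 20.8 across corners; round dark shank, diameter 16, z 36-97; red hub 18 (x) by 28 (y), z 97-127. Starts lying flat, x axis vertical, shank axis 9 mm above the bench, tip towards the robot within 0.45 rad
- key_tip (a point): centre of the key's hex end face (the key's origin). The key's centre of mass is about 62 mm from it, in the shank
- key_hub (a point): centre of the round steel crossbar (diameter 16 mm, 110 mm long, along the key's y) within the red hub, 115 mm from the tip. The hub's flat sides face the key's +x and -x: pinched there from above, the key hangs straight down from the gripper
- key_rest: blue V rest, fixed. Origin under its centre; x axis points away from the robot within 0.2 rad. Base plate 100 by 130 by 8 mm; two uprights 12 mm thick, centred 41 mm either side in y (70 mm free between), each topped by an open V notch, mouth 34 mm wide in x, arms reaching 23 mm either side in x and 11 mm above rest_v. The crossbar lies along y across both notches, shank in the gap
- rest_v (a point): where the crossbar's centre lies when it is down in both notches, 145 mm above the bench. Laid in with the shank level, sticking out to the robot's side, and released, the key swings down by itself about the crossbar; after 2 to 3 s it hangs still, tip down (30 mm above the bench), within about 0.2 rad of upright
- mould_clamp: fixed clamp, yaw within 0.35 rad. Origin on the underside, below the cam's axis. Aluminium bridge plate 76 by 76 mm, top 64 mm above the bench, with a round guide hole on the axis: 36 mm wide cone narrowing within 7 mm to a 22 mm bore. On the clamp's +y side, from 40 mm from the axis on, the white plaster mould, 100 mm wide, top 94 mm above the bench, then a blue stop plate up to 160 mm
- socket_mouth (a point): centre of the guide hole at the bridge's top face, 64 mm above the bench. The hidden brass hex socket begins 20 mm below: 19 mm across flats, 14 mm deep, angle unknown. With the key's tip resting on it (44 mm above the bench), turn in small steps, at most 60 degrees, pressing with a few newtons: within about 6 degrees of the match the key drops 14 mm
- socket_floor (a point): centre of the hex socket's floor, 30 mm above the bench, right under socket_mouth: here the key's tip rests when it has dropped fully in
- cam (a joint): angle of the cam in rad, growing clockwise as seen from above: starts between 0 and 0.45, tight against a hard stop at 1.5. It turns with about 0.25 Nm of friction and stays where it is left.
- camel_a: small terracotta camel figure on an 85 mm by 50 mm base, 90 mm tall; origin under its centre; one of three that stand at the far side of the bench
- camel_b: another such camel
- camel_c: another such camel
- slip_jar: amber glass jar with white cap, 64 mm in diameter, 85 mm tall; origin under its centre
Not all that is in view belongs to the job. Of the things that look like the hex_key, take the one that is nearest to the robot's base at the start.

How it is judged:
By the outcome, as a careful person would: the job done as asked, in the order asked, and still so for the second after the job is handed in, with the robot touching nothing.
It also fails if it takes over 67 s, if anything falls off the work surface, if the arm or the gripper's body presses on something with over 40 N, if the wrist force passes 120 N, or if a joint passes its speed limit or range.

ROBOT

A 7-joint arm with a two-finger parallel gripper is mounted at the origin on the work surface. World frame = base frame: x ahead of the robot, y to its left, z up, the work surface at z = 0. Lengths are in m, angles in rad, forces in N, time in s.
With the tool pointing down it reaches from about 0.425 to 0.925 m from the base axis. Payload 6.8 kg.
Tool frame: the origin (TCP) lies midway between the tips of the shut fingers; the grasp point (between the pads) lies 19 mm behind it (bot.pinch_z is the distance from the TCP to the grasp point, in m); x points along the fingers, y is the direction in which the jaws open and shut, and the axes are right-handed (so a half turn about x gives the same grasp; the last joint's range is limited). The gripper opens to 85 mm and grips with 20 to 120 N. Pads are 22 mm wide; open, the fingers measure 114 mm over their backs; the gripper's body (76 mm by 85 mm) begins 54 mm behind the grasp point. The pads swing forward as they close: fully open they stand 13 mm farther back than shut.
Start: joints at [-1.43, 0.477, 0.022, 1.555, -0.011, 1.109, -0.083], TCP at [0.166, 0.654, 0.231] pointing down, gripper open.
Joint ranges: [-2.96, 2.96], [-0.34, 2.1], [-1.41, 1.46], [0.24, 2.44], [-1.37, 4.51], [0.17, 1.92], [-2.96, 2.96]. Speed limits (rad/s): [2.39, 2.39, 3.14, 3.14, 3.14, 3.14, 3.14].

INTERFACE

Orientations are given as a unit quaternion [w, x, y, z].
In Python, from station import bot gives the robot as it stands. The module is installed in compiled form; this text tells all that it offers.
- The arm moves only by the tool step_arm, never from a script. Its argument "plan" is a list of rows, each a list of 6 numbers: the shift along the tool's x, y, z in units of 40 mm (1.0 is 40 mm), then the turn, a rotation vector about the tool's x, y, z in units of 360 degrees (1.0 is 360 degrees). In form: [[dx, dy, dz, ax, ay, az], ...]. A call has 1 to 8 rows; each row shifts and turns the commanded pose from where the row before left it, along the tool's axes as they then stand; what a row does not reach is not made up. A row lasts 1/8 s, in which the tool goes at most 62.5 mm and 10.7 degrees, less where a joint would pass 70% of its speed; a pose out of reach is approached as far as the arm can. A call with a number of a shift or a turn outside -1 to 1 is refused whole. A call with a gripper value outside its range is refused whole. "fingers" is the closure, from -1 (fully open) to 1 (shut), set as the call begins (left out, the last holds). The fingers move at their own pace and stop on an object; "force" is the grip in N (left out, the last holds). Time passes only in rows, so rows that do not move let the fingers close. It gives the time, the measured TCP pose, the force and the opening at its end, in the units of the state.
- bot.get_obs(): the state, without advancing time (a new reading comes with each control period).
- bot.read_camera(name): name is "side" or "top"; returns (picture, depth): 480x640x3 uint8, red, green, blue; 480x640 float32, m along the optical axis (not along the pixel's ray), 0 where there is no reading.
- bot.camera_model(name): a dict with "mtx" (3x3 intrinsics, pixels), "origin" and "rotation" of the camera in the world. Camera axes: x right, y up, looking along -z (the intrinsics and any distortion apply to the point x, -y, -z); pixel columns grow to the right and rows downward; lengths in m; the calibration is good to about 2 mm. A picture is of the moment at which its call begins. camera_model takes no time and is no camera call.
- bot.hand_in(): hands the job in, once; it reports no verdict.
The state is a dict: "t": time; "q": joint angles; "joint_vel": joint speeds; "joint_torque": joint torques, N m; "eef_pos": TCP position; "tool_rot": TCP orientation; "contact_force": force on the tool from outside, world axes, zero at the start; "torque": the same for the moment, N m; "gripper_width": opening from 0.0 (shut) to 1.0 (fully open).
Only numpy, scipy, OpenCV 4.12 (cv2) and the standard library are available. Lean on these libraries where they do the work, as an engineer would, in place of code of your own. Each camera call takes 0.05 s, during which the arm holds its last target.

## Working session

There is one attempt and no reset: what is moved stays moved. The work goes in short steps, Python scripts to look and compute and a tool call to move; the robot and the scene stay as the last step left them, time stands still between calls to the robot, and variables do not carry over. Pictures are saved under pics/ and viewed, and the job is handed in when it is done.

Besides the shell and the picture viewer there is one more tool, called after "Emit:" as name(argument=value, ...) on one line, values as JSON. step_arm: Moves the arm, as the interface text tells. Shifts and turns lie within -1 to 1; 1 stands for 40 mm of shift or 360 degrees of turn. Its arguments: {"type":"object","properties":{"plan":{"type":"array"},"fingers":{"type":"number"},"force":{"type":"number"}},"required":["plan"]}

```bash
mkdir -p pics; ls; python3 - <<'E'
from station import bot
import cv2, numpy as np
o=bot.get_obs()
for k,v in o.items(): print(k,np.round(v,4))
print(bot.pinch_z)
for n in ("side","top"):
    p,d=bot.read_camera(n); cv2.imwrite(f"pics/{n}0.png",p[:,:,::-1]); np.savez(f"{n}0.npz",p=p,d=d)
    m=bot.camera_model(n); print(n,m)
E
```

```text
pics
t 0.0
q [-1.4301  0.4778  0.0223  1.5564 -0.0115  1.1093 -0.0831]
joint_vel [-0.0002  0.0014 -0.0001 -0.001  -0.0009  0.0017  0.0006]
joint_torque [ 4.00000e-04 -5.96459e+01  1.60820e+00 -2.81191e+01  1.25000e-02
  9.50000e-03  0.00000e+00]
eef_pos [0.1661 0.6536 0.2304]
tool_rot [ 0.7016  0.0871  0.7017 -0.0884]
contact_force [ 0.2444 -0.0744  0.109 ]
torque [-0.0372  0.0066 -0.006 ]
gripper_width 1.0018
0.0187
side {'mtx': array([[515.61678176,   0.        , 319.32757534],
       [  0.        , 515.61678176, 235.05504548],
       [  0.        ,   0.        ,   1.        ]]), 'origin': array([ 0.52353432, -1.23843856,  1.46352476]), 'rotation': array([ 0.94043646,  0.33882559, -0.01513533, -0.02339661])}
top {'mtx': array([[583.10335221,   0.        , 310.53358159],
       [  0.        , 583.10335221, 243.39153579],
       [  0.        ,   0.        ,   1.        ]]), 'origin': array([ 0.44891986, -0.15755891,  1.70734925]), 'rotation': array([ 0.71383141,  0.03033442, -0.03010694, -0.69901224])}
```

View pics/side0.png

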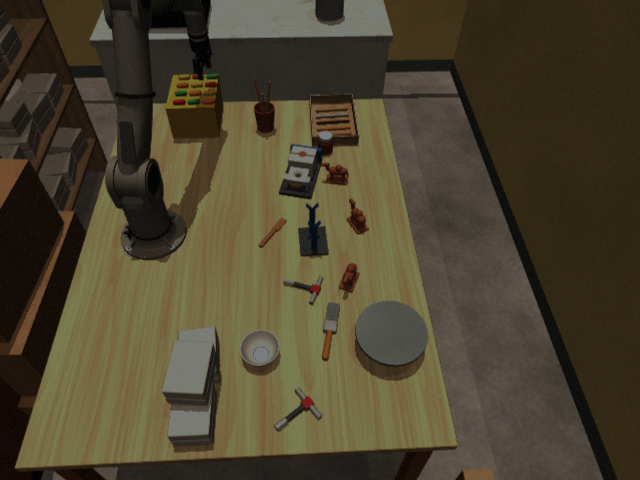

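View pics/top0.png

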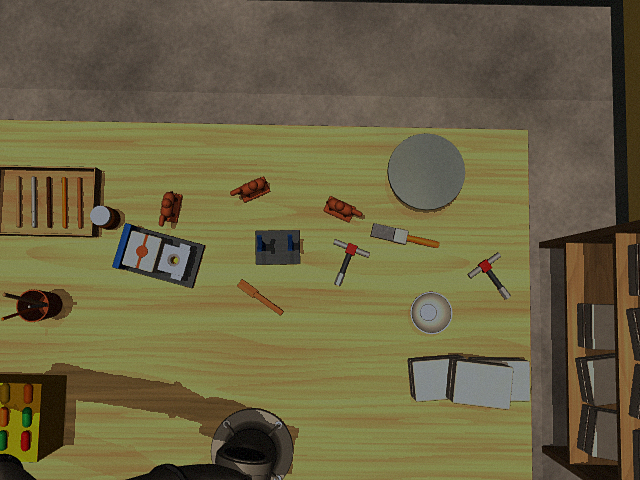

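The top view shows the nearer key with its hub at about (350,250), the V rest at (278,247), the clamp at (160,257) with its hole near (174,260), the camels at (170,208), (250,188) and (343,208), and the jar at (104,216). Next I'll measure these.

```bash
cat > h.py <<'E'
import numpy as np, cv2
from scipy.spatial.transform import Rotation as R
from station import bot
def cam(n):
    m=bot.camera_model(n); q=m["rotation"]; return m["mtx"],np.array(m["origin"]),R.from_quat([q[1],q[2],q[3],q[0]]).as_matrix()
def ray(n,uv):
    K,o,Rm=cam(n); uv=np.atleast_2d(np.asarray(uv,float))
    x=(uv[:,0]-K[0,2])/K[0,0]; y=(uv[:,1]-K[1,2])/K[1,1]
    return o,np.c_[x,-y,-np.ones(len(x))]@Rm.T
def plane(n,uv,z):
    o,d=ray(n,uv); return o+d*((z-o[2])/d[:,2])[:,None]
def proj(n,P):
    K,o,Rm=cam(n); p=(np.atleast_2d(P)-o)@Rm; return np.c_[K[0,0]*p[:,0]/-p[:,2]+K[0,2],-K[1,1]*p[:,1]/-p[:,2]+K[1,2]]
def tri(a,b):
    o1,d1=ray("top",a);o2,d2=ray("side",b);d1=d1[0];d2=d2[0]
    s=np.linalg.lstsq(np.c_[d1,-d2],o2-o1,rcond=None)[0];p=o1+s[0]*d1;q=o2+s[1]*d2
    return (p+q)/2,np.linalg.norm(p-q)
def pts(n,d):
    K,o,Rm=cam(n); v,u=np.mgrid[0:480,0:640]
    x=(u-K[0,2])/K[0,0]*d; y=(v-K[1,2])/K[1,1]*d
    return np.stack([x,-y,-d],-1)@Rm.T+o
def grab(tag):
    for n in ("side","top"):
        p,d=bot.read_camera(n); np.savez(f"{n}{tag}.npz",p=p,d=d); cv2.imwrite(f"pics/{n}{tag}.png",p[:,:,::-1])
def crop(n,tag,x,y,w,h,s=6):
    p=np.load(f"{n}{tag}.npz")["p"][y:y+h,x:x+w,::-1]
    cv2.imwrite(f"pics/{n}{tag}_{x}_{y}.png",cv2.resize(p,None,fx=s,fy=s,interpolation=cv2.INTER_CUBIC))
E
python3 - <<'E'
from h import *
crop("top","0",245,220,133,80);crop("top","0",90,180,130,115,5)
crop("side","0",270,190,65,110,5)
for n in("top","side"):
    f=np.load(n+"0.npz");P=pts(n,f["d"]); print(n,proj(n,[[0,0,0],[.6,0,0]]))
    hsv=cv2.cvtColor(f["p"],cv2.COLOR_RGB2HSV)
    m=((hsv[...,0]<5)|(hsv[...,0]>175))&(hsv[...,1]>200)&(hsv[...,2]>120)
    k,l,s,c=cv2.connectedComponentsWithStats(m.astype(np.uint8))
    for i in range(1,k):
        if s[i,4]>20: print("red",s[i],c[i],P[int(c[i][1]),int(c[i][0])])
    m=(hsv[...,0]>105)&(hsv[...,0]<130)&(hsv[...,1]>150)&(hsv[...,2]>40)
    k,l,s,c=cv2.connectedComponentsWithStats(m.astype(np.uint8))
    for i in range(1,k):
        if s[i,4]>20: print("blue",s[i],c[i],P[int(c[i][1]),int(c[i][0])])
E
```

```text
top [[251.65763627 450.15960079]
 [257.69332606 240.67425644]]
red [347 243  10  12  68] [351.33823529 248.41176471] [ 0.5828327  -0.27342839  0.01676789]
red [480 260  12  12  86] [485.1627907 265.6627907] [ 0.54144643 -0.66239379  0.01833495]
red [ 21 433   6  18  89] [ 23.30337079 441.29213483] [0.05684072 0.56997907 0.1756312 ]
blue [113 223  18  45 285] [121.47719298 245.30877193] [0.57314789 0.37670107 0.07446537]
blue [257 235   5  17  68] [259.08823529 243.07352941] [ 0.58205312 -0.01591706  0.13213222]
blue [288 235   4  16  63] [289.50793651 242.57142857] [ 0.58606862 -0.09735425  0.1368708 ]
side [[153.52697477 234.69035883]
 [316.82467116 229.25329772]]
blue [308 221  12   6  21] [314.0952381  223.66666667] [ 0.58795941 -0.02543298  0.06531895]
```

```bash
ls pics
```

```text
side0.png
side0_270_190.png
top0.png
top0_245_220.png
top0_90_180.png
```

View pics/top0_245_220.png

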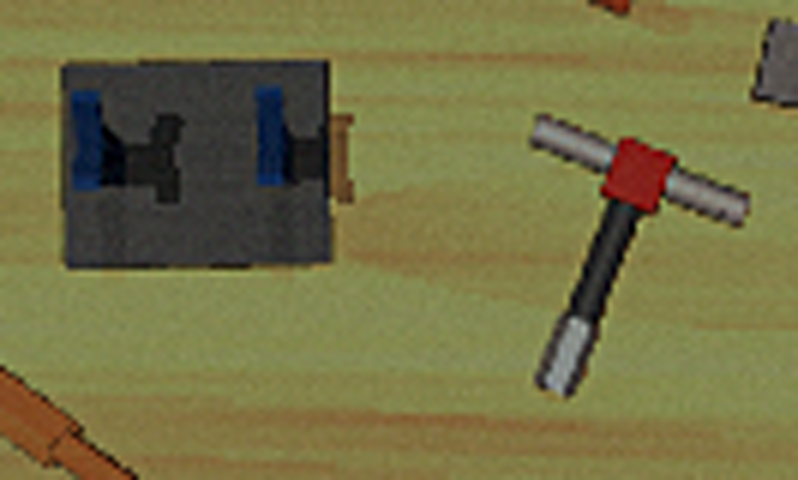

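View pics/top0_90_180.png

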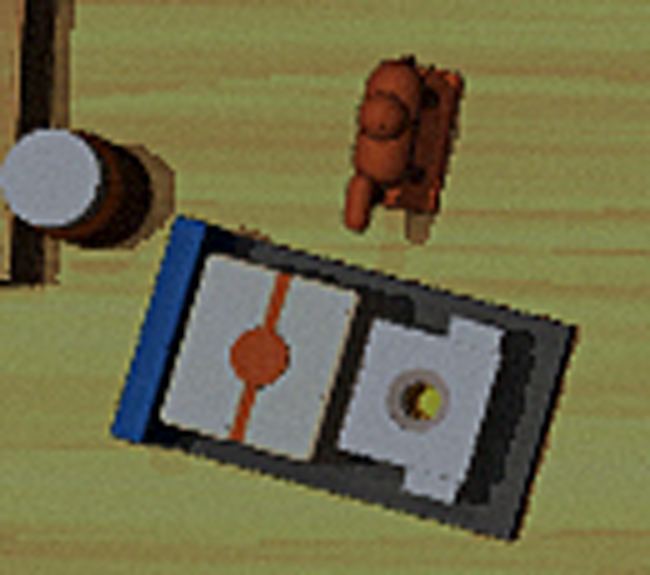

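View pics/side0_270_190.png

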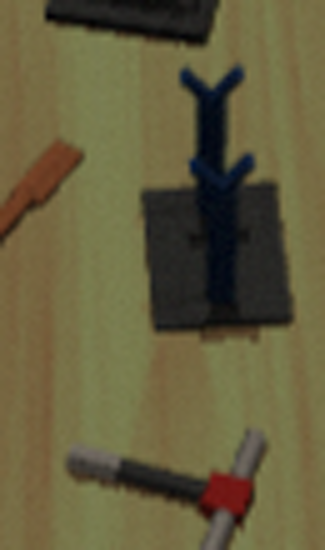

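```bash
python3 - <<'E'
from h import *
c=lambda L,x,y,s:(np.array(L,float)+.5)/s-.5+[x,y]
def A(L,z): return plane("top",c(L,245,220,6),z)
print("hub",A([[640,177]],.018)); K=A([[541,133],[738,212],[555,388]],.010); print("bar ends, tip",K)
b=K[0]-K[1];print("bar yaw of +y",np.arctan2(b[1],b[0])-np.pi/2, np.linalg.norm(b))
B=A([[63,64],[328,60],[332,264],[66,268]],.008); print("rest",B,B.mean(0)); print("yaw",[np.arctan2(*(v[1::-1]))-np.pi/2 for v in (B[0]-B[1],B[3]-B[2])],[np.arctan2(*(v[1::-1])) for v in (B[0]-B[3],B[1]-B[2])])
# V tops
V=A([[86,140],[270,136]],.153);print("V",V,V.mean(0))
# side V arm tips  far (185,75),(240,73); near (194,163),(250,160)
S=plane("side",c([[185,75],[240,73],[194,163],[250,160]],270,190,5),.154);print("sideV",S,S.mean(0))
def C(L,z): return plane("top",c(L,90,180,5),z)
print("hole",C([[419,400]],.064), "side?")
Q=C([[205,254],[360,293],[310,460],[161,421]],.094);print("mould",Q,Q.mean(0)); 
v=Q[0]-Q[1];w=Q[3]-Q[2];print("clamp yaw",np.arctan2(v[1],v[0])-np.pi/2,np.arctan2(w[1],w[0])-np.pi/2)
print("tool",bot.get_obs()["tool_rot"])
q=bot.get_obs()["tool_rot"];print(R.from_quat([q[1],q[2],q[3],q[0]]).as_matrix().round(3))
for n,z in (("top",1),):
  f=np.load("top0.npz");P=pts("top",f["d"])
  for u,v in ((170,210),(250,188),(343,208),(100,215),(174,250),(188,258),(140,250)): print(u,v,P[v,u].round(3))
E
```

```text
hub [[ 0.57959365 -0.27411762  0.018     ]]
bar ends, tip [[ 0.60068914 -0.22613758  0.01      ]
 [ 0.56415162 -0.3225576   0.01      ]
 [ 0.47693864 -0.23506938  0.01      ]]
bar yaw of +y -0.3622215230420993 0.10311066977626185
rest [[ 0.62979233  0.00778817  0.008     ]
 [ 0.63447646 -0.12156805  0.008     ]
 [ 0.53482189 -0.12576581  0.008     ]
 [ 0.53016497  0.00343247  0.008     ]] [ 0.58231391 -0.05902831  0.008     ]
yaw [np.float64(0.036195257877701614), np.float64(0.036029126906909514)] [np.float64(0.04369205959812368), np.float64(0.0420981740811641)]
V [[ 0.58050844 -0.0175642   0.153     ]
 [ 0.5840215  -0.09954927  0.153     ]] [ 0.58226497 -0.05855674  0.153     ]
sideV [[ 0.56227132 -0.01687439  0.154     ]
 [ 0.60047501 -0.01660261  0.154     ]
 [ 0.56520643 -0.09798784  0.154     ]
 [ 0.60303365 -0.09694185  0.154     ]] [ 0.5827466  -0.05710168  0.154     ]
hole [[0.53574593 0.23032541 0.064     ]] side?
mould [[0.61294317 0.34559981 0.094     ]
 [0.59297489 0.25846409 0.094     ]
 [0.49969402 0.28213864 0.094     ]
 [0.5195303  0.36555297 0.094     ]] [0.55628559 0.31293888 0.094     ]
clamp yaw -0.22527324011791627 -0.23346773112540786
tool [ 0.70160675  0.08715175  0.70167866 -0.08831535]
[[-0.     0.246  0.969]
 [-0.002  0.969 -0.246]
 [-1.    -0.002  0.   ]]
170 210 [0.678 0.248 0.054]
250 188 [0.743 0.02  0.072]
343 208 [ 0.692 -0.246  0.068]
100 215 [0.656 0.438 0.081]
174 250 [0.563 0.23  0.062]
188 258 [0.541 0.189 0.064]
140 250 [0.559 0.318 0.091]
```

Emit:
step_arm(plan=[[0,0,0,0.018,0,0],[0,-0.433,0.856,0,0,0],[0,-0.433,0.856,0,0,0],[0,-0.433,0.856,0,0,0],[0,-0.433,0.856,0,0,0],[0,-0.433,0.856,0,0,0],[0,-0.433,0.856,0,0,0],[0,-0.433,0.856,0,0,0]], fingers=-1)

```text
t: 1.1
eef_pos: [0.348, 0.4547, 0.231]
tool_rot: [0.695, 0.127, 0.696, -0.127]
contact_force: [0.3, -0.3, -0.2]
gripper_width: 1.001
```

Emit:
step_arm(plan=[[0,-0.433,0.856,0,0,0],[0,-0.433,0.856,0,0,0],[0,-0.433,0.856,0,0,0],[0,-0.433,0.856,0,0,0],[0,-0.433,0.856,0,0,0],[0,-0.433,0.856,0,0,0],[0,-0.433,0.856,0,0,0],[0,-0.433,0.856,0,0,0]])

```text
t: 2.1
eef_pos: [0.555, 0.2284, 0.231]
tool_rot: [0.695, 0.127, 0.696, -0.127]
contact_force: [0.4, -1.3, 0.8]
gripper_width: 0.999
```

Emit:
step_arm(plan=[[0,-0.433,0.856,0,0,0],[0,-0.923,0.257,0,0,0],[0,-0.923,0.257,0,0,0],[0,-0.923,0.257,0,0,0],[0,-0.923,0.257,0,0,0],[0,-0.923,0.257,0,0,0],[0,-0.923,0.257,0,0,0],[0,-0.923,0.257,0,0,0]])

```text
t: 3.1
eef_pos: [0.5557, -0.0673, 0.231]
tool_rot: [0.695, 0.127, 0.696, -0.127]
contact_force: [0.1, -1.0, 0.1]
gripper_width: 0.999
```

Emit:
step_arm(plan=[[0,-0.923,0.257,0,0,0],[0,-0.923,0.257,0,0,0],[0,-0.923,0.257,0,0,0],[0,-0.923,0.257,0,0,0],[0,-0.923,0.257,0,0,0],[0,0,0,0,0,0]])

```text
t: 3.85
eef_pos: [0.5373, -0.2608, 0.2311]
tool_rot: [0.695, 0.129, 0.695, -0.13]
contact_force: [0.2, 0.7, 0.6]
gripper_width: 1.008
```

```bash
cat >> h.py <<'E'
def st():
    o=bot.get_obs(); q=o["tool_rot"]; M=R.from_quat([q[1],q[2],q[3],q[0]]).as_matrix()
    print("t",round(o["t"],2),"pos",np.round(o["eef_pos"],4),"yawY",round(np.arctan2(M[1,1],M[0,1]),4),"xax",M[:,0].round(3),"q",np.round(o["q"],2),"F",np.round(o["contact_force"],1),"T",np.round(o["torque"],2),"w",np.round(o["gripper_width"],3))
    return np.array(o["eef_pos"]),M
def go(target,yaw=None):
    p,M=st(); d=(np.array(target)-p)@M
    print("shift units",(d/0.04).round(3))
    if yaw is not None: print("turn about x, units",round(-((yaw-np.arctan2(M[1,1],M[0,1])+np.pi)%(2*np.pi)-np.pi)/2/np.pi,4))
E
python3 - <<'E'
from h import *
go([.538,-.258,.004],1.208)
grab("1");crop("top","1",290,200,120,110,5);crop("side","1",260,240,100,80,6)
E
```

```text
t 3.85 pos [ 0.5373 -0.2608  0.2311] yawY 1.2029 xax [-0.001 -0.002 -1.   ] q [ 0.01  0.37  0.43  1.77 -0.17  1.04  1.71] F [0.2 0.7 0.6] T [ 0.04 -0.04 -0.  ] w 1.008
shift units [ 5.678  0.082 -0.008]
turn about x, units -0.0008
```

Emit:
step_arm(plan=[[0.9,0.082,0,0,0,0],[0.9,0,0,0,0,0],[0.9,0,0,0,0,0],[0.9,0,0,0,0,0],[0.9,0,0,0,0,0],[0.9,0,0,0,0,0],[0,0,0,0,0,0]])

```text
t: 4.82
eef_pos: [0.5385, -0.2511, 0.0128]
tool_rot: [0.694, 0.127, 0.698, -0.126]
contact_force: [-0.3, -0.5, 0.9]
gripper_width: 1.003
```

```bash
python3 - <<'E'
from h import *
go([.538,-.258,.0045],1.208)
grab("2");crop("side","2",260,240,100,80,6)
E
```

```text
t 4.83 pos [ 0.5385 -0.2511  0.0128] yawY 1.2111 xax [-0.005  0.003 -1.   ] q [ 0.1   0.65  0.31  1.91 -0.32  0.63  1.82] F [-0.3 -0.5  0.9] T [-0.04 -0.03  0.01] w 1.003
shift units [ 0.208 -0.166  0.051]
turn about x, units 0.0005
```

View pics/side2_260_240.png

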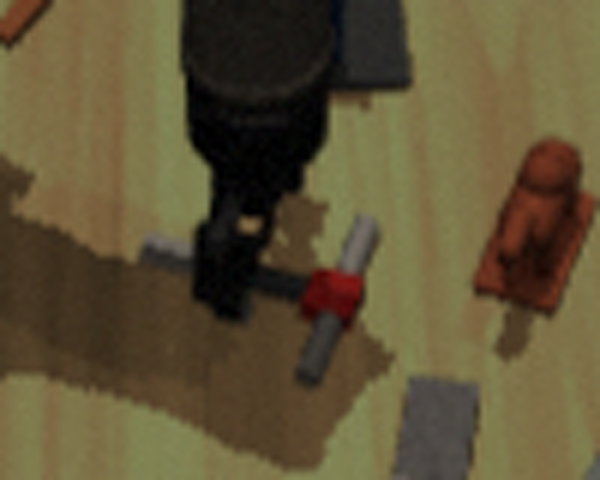

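Emit:
step_arm(plan=[[0.2,0,0,0,0,0],[0,0,0,0,0,0]])

```text
t: 5.18
eef_pos: [0.5404, -0.2537, 0.0078]
tool_rot: [0.696, 0.127, 0.695, -0.127]
contact_force: [-0.1, -0.1, -0.0]
gripper_width: 1.003
```

```bash
python3 - <<'E'
from h import *
go([.538,-.258,.0045],1.208)
E
```

```text
t 5.17 pos [ 0.5404 -0.2537  0.0078] yawY 1.2091 xax [ 0.001 -0.    -1.   ] q [ 0.11  0.66  0.3   1.91 -0.33  0.62  1.83] F [-0.1 -0.1 -0. ] T [-0.01 -0.03 -0.01] w 1.003
shift units [ 0.082 -0.122 -0.02 ]
turn about x, units 0.0002
```

Emit:
step_arm(plan=[[0.07,-0.12,0,0,0,0],[0,0,0,0,0,0],[0,0,0,0,0,0]])

```text
t: 5.55
eef_pos: [0.5384, -0.2585, 0.0046]
tool_rot: [0.696, 0.127, 0.695, -0.127]
contact_force: [0.8, -0.7, -0.0]
gripper_width: 0.996
```

Emit:
step_arm(plan=[[0,0,0,0,0,0],[0,0,0,0,0,0],[0,0,0,0,0,0],[0,0,0,0,0,0],[0,0,0,0,0,0],[0,0,0,0,0,0]], fingers=1, force=60)

```text
t: 6.3
eef_pos: [0.5385, -0.2584, 0.0047]
tool_rot: [0.696, 0.127, 0.695, -0.127]
contact_force: [-0.5, 1.8, 5.0]
gripper_width: 0.157
```

```bash
python3 - <<'E'
from h import *
go([.538,-.258,.2],1.208)
grab("3");crop("side","3",260,240,100,80,6)
E
```

```text
t 6.3 pos [ 0.5385 -0.2584  0.0047] yawY 1.2088 xax [ 0.  0. -1.] q [ 0.12  0.67  0.3   1.91 -0.33  0.61  1.84] F [-0.5  1.8  5. ] T [0.07 0.24 0.  ] w 0.157
shift units [-4.882  0.006 -0.014]
turn about x, units 0.0001
```

View pics/side3_260_240.png

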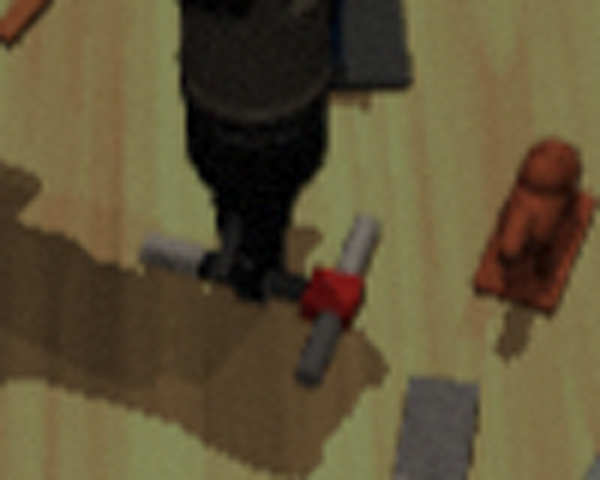

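Emit:
step_arm(plan=[[-0.3,0,0,0,0,0],[-0.6,0,0,0,0,0],[-0.8,0,0,0,0,0],[-0.8,0,0,0,0,0],[-0.8,0,0,0,0,0],[-0.8,0,0,0,0,0],[-0.78,0,0,0,0,0],[0,0,0,0,0,0]])

```text
t: 7.4
eef_pos: [0.5396, -0.259, 0.2021]
tool_rot: [0.697, 0.127, 0.694, -0.127]
contact_force: [0.4, -0.4, -4.1]
gripper_width: 0.16
```

```bash
python3 - <<'E'
from h import *
go([.538,-.258,.2],1.208)
grab("4");crop("side","4",260,200,120,100,6);crop("top","4",300,180,120,120,5)
E
```

```text
t 7.4 pos [ 0.5396 -0.259   0.2021] yawY 1.2087 xax [ 0.005 -0.001 -1.   ] q [ 0.02  0.4   0.43  1.8  -0.2   0.98  1.73] F [ 0.4 -0.4 -4.1] T [ 0.03 -0.06  0.  ] w 0.16
shift units [ 0.052  0.01  -0.046]
turn about x, units 0.0001
```

View pics/side4_260_200.png

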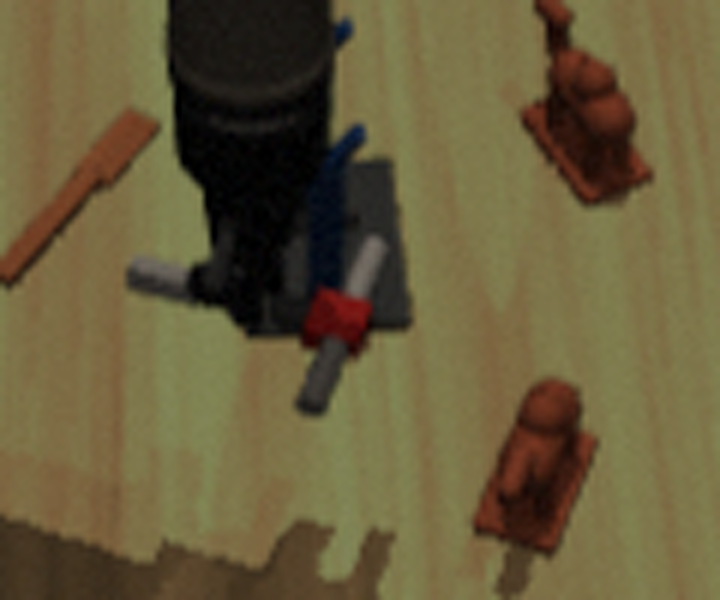

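View pics/top4_300_180.png

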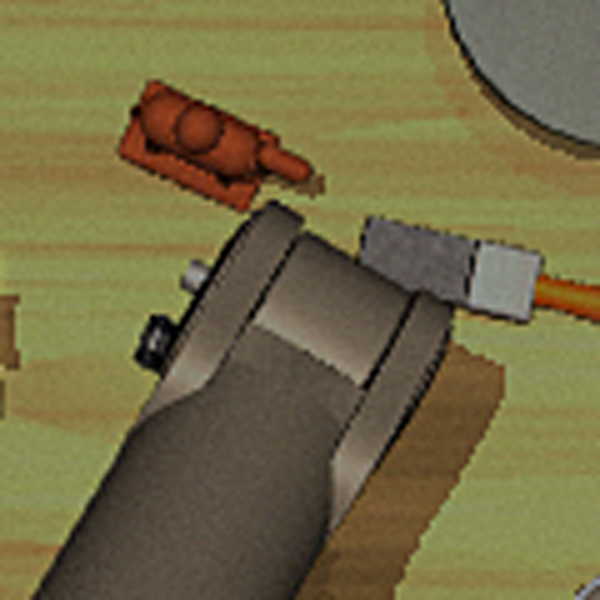

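```bash
python3 - <<'E'
from h import *
p,M=st(); c=lambda L,x,y,s:(np.array(L,float)+.5)/s-.5+[x,y]
d=np.array([np.cos(-.3615),np.sin(-.3615),0]);y=np.array([-d[1],d[0],0])
h=np.array([.580,-.274,0])+p-[.5385,-.2584,0]; h[2]=p[2]+.0043
print("hub",h)
print(proj("side",[h,h+.055*y,h-.055*y,h-.115*d, h+[0,0,.012]]))
print(c([[338,322],[374,243],[310,403],[140,272]],260,200,6))
E
```

```text
t 7.5 pos [ 0.5378 -0.2579  0.199 ] yawY 1.209 xax [-0.001  0.001 -1.   ] q [ 0.02  0.4   0.42  1.8  -0.2   0.98  1.73] F [-0.1  0.8 -3.7] T [-0.02  0.04  0.  ] w 0.159
hub [ 0.57932622 -0.27348253  0.20329162]
[[315.24990824 254.48373945]
 [320.62553197 241.28044679]
 [309.64166303 268.25838335]
 [280.1607846  245.36029699]
 [315.2754922  252.09559027]]
[[315.91666667 253.25      ]
 [321.91666667 240.08333333]
 [311.25       266.75      ]
 [282.91666667 244.91666667]]
```

Emit:
step_arm(plan=[[0,0,0,-0.0213,0,0],[0,0,0,-0.0213,0,0],[0,0,0,-0.0212,0,0],[0,0.7,0.03,0,0,0],[0,0.85,0.03,0,0,0],[0,0.85,0.03,0,0,0],[0,0.85,0.03,0,0,0],[0,0.85,0.03,0,0,0]])

```text
t: 8.5
eef_pos: [0.5367, -0.0929, 0.1978]
tool_rot: [0.706, -0.014, 0.708, 0.014]
contact_force: [0.2, 0.1, -2.5]
gripper_width: 0.158
```

Emit:
step_arm(plan=[[0,0.85,0.03,0,0,0],[0,0,0,0,0,0],[0,0,0,0,0,0]])

```text
t: 8.88
eef_pos: [0.537, -0.0608, 0.1985]
tool_rot: [0.706, -0.014, 0.708, 0.013]
contact_force: [-0.4, -0.8, -2.5]
gripper_width: 0.154
```

```bash
python3 - <<'E'
from h import *
go([.5373,-.0598,.17],1.61)
grab("5");crop("side","5",260,170,100,90,7);crop("top","5",220,190,120,110,5)
E
```

```text
t 8.88 pos [ 0.537  -0.0608  0.1985] yawY 1.6095 xax [-0.002 -0.001 -1.   ] q [-0.23  0.3   0.27  1.93 -0.1   0.93  1.7 ] F [-0.4 -0.8 -2.5] T [0.02 0.02 0.05] w 0.154
shift units [0.713 0.024 0.01 ]
turn about x, units -0.0001
```

View pics/side5_260_170.png

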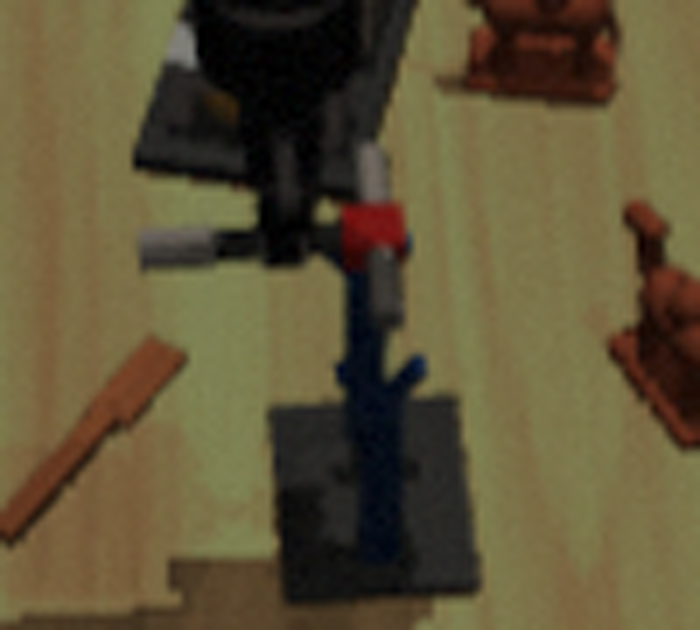

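View pics/top5_220_190.png

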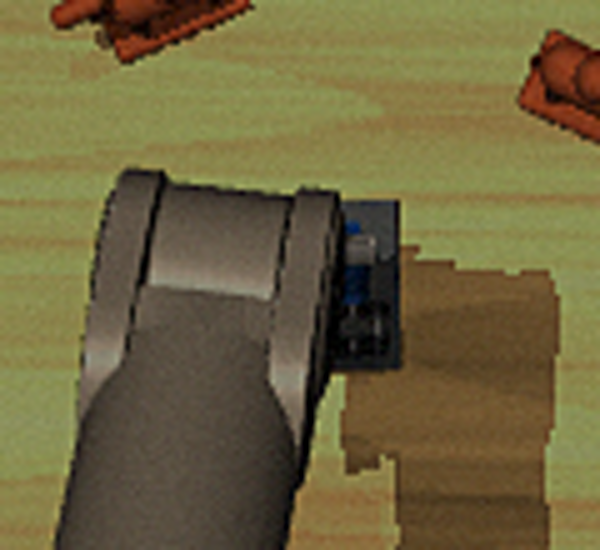

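```bash
python3 - <<'E'
from h import *
c=lambda L,x,y,s:(np.array(L,float)+.5)/s-.5+[x,y]
print("bar in top",plane("top",c([[362,247],[376,247]],220,190,5),.205))
print("tri", tri(c([[376,247]],220,190,5)[0],c([[388,320]],260,170,7)[0]))
print(plane("side",c([[373,148],[387,318],[374,236],[140,248]],260,170,7),.2045))
for hz in (.2,.205,.21): print(proj("side",[[.5823,-.058+.002,hz+.012],[.58,-.003,hz],[.5845,-.113,hz]]))
print(c([[373,205],[372,146],[388,322]],260,170,7))
E
```

```text
bar in top [[ 0.58807242 -0.10753892  0.205     ]
 [ 0.5882246  -0.11478232  0.205     ]]
tri (array([ 0.58717327, -0.11488031,  0.20684428]), np.float64(0.001755240490630687))
[[ 5.84608652e-01 -2.07913317e-04  2.04500000e-01]
 [ 5.86007325e-01 -1.11626915e-01  2.04500000e-01]
 [ 5.82367864e-01 -5.88991928e-02  2.04500000e-01]
 [ 4.70863843e-01 -6.19760564e-02  2.04500000e-01]]
[[312.94638638 201.10937027]
 [311.54361689 192.26600504]
 [314.4105851  216.24223799]]
[[312.95102267 200.07414016]
 [311.5450682  191.23665817]
 [314.41863444 215.22499183]]
[[312.95567982 199.03425218]
 [311.54652589 190.20279312]
 [314.42672059 214.2030955 ]]
[[312.85714286 198.85714286]
 [312.71428571 190.42857143]
 [315.         215.57142857]]
```

Emit:
step_arm(plan=[[0.5,0.02,-0.05,0,0,0],[0.5,0,0,0,0,0],[0.2,0,0,0,0,0],[0.1,0,0,0,0,0],[0.05,0,0,0,0,0],[0,0,0,0,0,0]])

```text
t: 9.72
eef_pos: [0.5362, -0.0596, 0.1461]
tool_rot: [0.707, -0.014, 0.707, 0.014]
contact_force: [-0.7, 0.2, -3.0]
gripper_width: 0.16
```

```bash
python3 - <<'E'
from h import *
go([.535,-.0598,.139],1.61)
grab("6");crop("side","6",260,170,100,90,7);
E
```

```text
t 9.72 pos [ 0.5362 -0.0596  0.1461] yawY 1.6096 xax [ 0.001  0.    -1.   ] q [-0.21  0.36  0.26  1.98 -0.12  0.82  1.72] F [-0.7  0.2 -3. ] T [-0.04 -0.01  0.04] w 0.16
shift units [ 0.177 -0.004 -0.029]
turn about x, units -0.0001
```

View pics/side6_260_170.png

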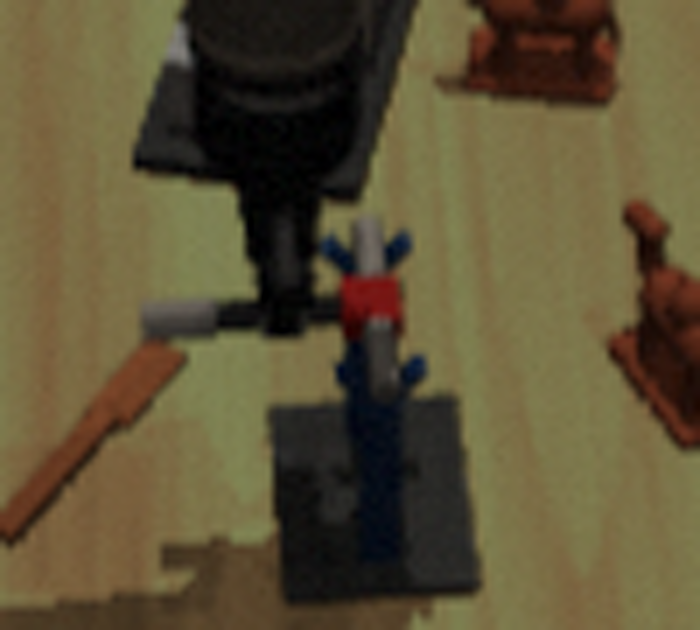

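Emit:
step_arm(plan=[[0.06,0,-0.02,0,0,0],[0.05,0,0,0,0,0],[0.04,0,0,0,0,0],[0.03,0,0,0,0,0],[0,0,0,0,0,0]])

```text
t: 10.45
eef_pos: [0.5349, -0.0595, 0.1388]
tool_rot: [0.707, -0.014, 0.707, 0.014]
contact_force: [-4.3, 0.2, 3.7]
gripper_width: 0.157
```

```bash
python3 - <<'E'
from h import *
go([.535,-.0598,.139],1.61)
E
```

```text
t 10.45 pos [ 0.5349 -0.0595  0.1388] yawY 1.6098 xax [-0.  0. -1.] q [-0.21  0.37  0.25  1.98 -0.13  0.8   1.73] F [-4.3  0.2  3.7] T [0.14 0.54 0.03] w 0.157
shift units [-0.005 -0.008  0.002]
turn about x, units -0.0
```

Emit:
step_arm(plan=[[0,0,-0.04,0,0,0],[0.03,0,0,0,0,0],[0,0,0,0,0,0]])

```text
t: 10.82
eef_pos: [0.5347, -0.0595, 0.1381]
tool_rot: [0.708, -0.014, 0.706, 0.014]
contact_force: [-0.6, -0.1, 7.4]
gripper_width: 0.154
```

```bash
python3 - <<'E'
from h import *
st()
grab("7");crop("side","7",260,170,100,90,7);
E
```

```text
t 10.82 pos [ 0.5347 -0.0595  0.1381] yawY 1.6098 xax [ 0.003  0.    -1.   ] q [-0.21  0.37  0.25  1.99 -0.13  0.8   1.73] F [-0.6 -0.1  7.4] T [ 0.13 -0.07  0.05] w 0.154
```

View pics/side7_260_170.png

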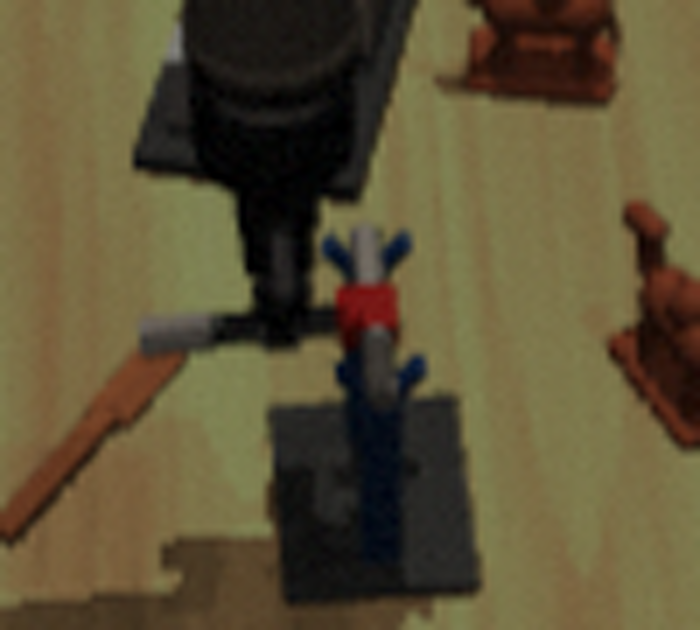

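The bar is seated in the notches, with 7 N upward and no side force, so I'll release it.

Emit:
step_arm(plan=[[0,0,0,0,0,0],[0,0,0,0,0,0],[0,0,0,0,0,0],[0,0,0,0,0,0],[0,0,0,0,0,0],[0,0,0,0,0,0]], fingers=-1)

```text
t: 11.68
eef_pos: [0.5334, -0.0596, 0.1372]
tool_rot: [0.707, -0.014, 0.707, 0.014]
contact_force: [-0.2, -0.1, -0.5]
gripper_width: 1.003
```

```bash
python3 - <<'E'
from h import *
go([.5823,-.058,.26],.039)
grab("8");crop("side","8",260,170,100,90,7);
E
```

```text
t 11.68 pos [ 0.5334 -0.0596  0.1372] yawY 1.6097 xax [-0. -0. -1.] q [-0.21  0.37  0.25  1.99 -0.13  0.8   1.73] F [-0.2 -0.1 -0.5] T [ 0.05  0.   -0.07] w 1.003
shift units [-3.069 -0.008  1.222]
turn about x, units 0.25
```

View pics/side8_260_170.png

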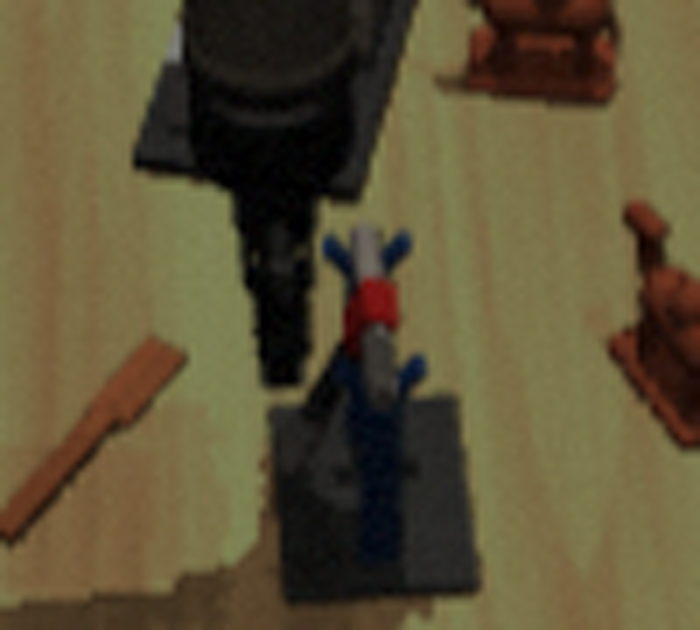

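Emit:
step_arm(plan=[[-1,0,0,0,0,0],[-1,0,0,0,0,0],[-1,0,0,0,0,0],[0,0,0,0.0278,0,0],[0,0,0,0.0278,0,0],[0,0,0,0.0278,0,0],[0,0,0,0.0278,0,0],[0,0,0,0.0278,0,0]])

```text
t: 12.78
eef_pos: [0.5334, -0.0596, 0.2573]
tool_rot: [0.646, 0.288, 0.646, -0.288]
contact_force: [-0.5, -0.1, -0.3]
gripper_width: 1.001
```

Emit:
step_arm(plan=[[0,0,0,0.0278,0,0],[0,0,0,0.0278,0,0],[0,0,0,0.0278,0,0],[0,0,0,0.0276,0,0],[0,0.61,0,0,0,0],[0,0.61,0,0,0,0],[0,0,0,0,0,0],[0,0,0,0,0,0]])

```text
t: 13.78
eef_pos: [0.5814, -0.058, 0.257]
tool_rot: [0.509, 0.49, 0.51, -0.491]
contact_force: [-0.3, -0.1, -0.2]
gripper_width: 1.002
```

```bash
python3 - <<'E'
from h import *
go([.5823,-.058,.128],.039)
grab("9");crop("side","9",260,170,100,90,7);
E
```

```text
t 13.78 pos [ 0.5814 -0.058   0.257 ] yawY 0.0385 xax [-0.001 -0.    -1.   ] q [-0.41  0.33  0.52  1.78 -0.18  1.09  0.2 ] F [-0.3 -0.1 -0.2] T [0.04 0.04 0.01] w 1.002
shift units [3.225e+00 2.700e-02 1.000e-03]
turn about x, units -0.0001
```

View pics/side9_260_170.png

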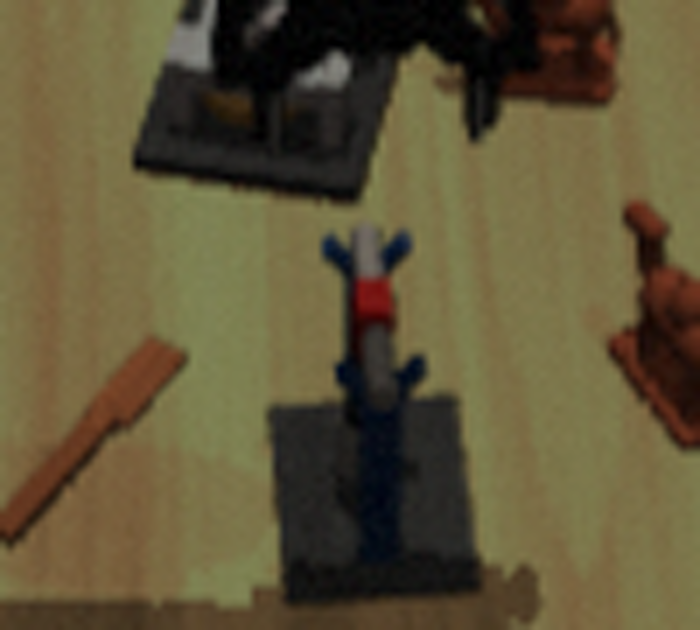

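```bash
python3 - <<'E'
from h import *
c=lambda L,x,y,s:(np.array(L,float)+.5)/s-.5+[x,y]
print(plane("side",c([[366,226],[380,405]],260,170,7),.146))
print(plane("side",c([[374,282],[374,315]],260,170,7),.157))
E
```

```text
[[ 0.58141802  0.00292229  0.146     ]
 [ 0.58282299 -0.11508593  0.146     ]]
[[ 0.58315513 -0.04520371  0.157     ]
 [ 0.58214681 -0.06688909  0.157     ]]
```

Emit:
step_arm(plan=[[0.7,0.02,0,0,0,0],[0.7,0,0,0,0,0],[0.7,0,0,0,0,0],[0.7,0,0,0,0,0],[0.4,0,0,0,0,0],[0.15,0,0,0,0,0],[0,0,0,0,0,0]])

```text
t: 14.75
eef_pos: [0.5832, -0.0577, 0.1237]
tool_rot: [0.51, 0.49, 0.51, -0.49]
contact_force: [-0.1, 0.3, 1.0]
gripper_width: 1.0
```

```bash
python3 - <<'E'
from h import *
go([.5822,-.057,.123],.039)
grab("10");crop("side","10",260,170,100,90,7);
E
```

```text
t 14.75 pos [ 0.5832 -0.0577  0.1237] yawY 0.0388 xax [ 0.  0. -1.] q [-0.35  0.49  0.45  1.89 -0.28  0.82  0.29] F [-0.1  0.3  1. ] T [0.01 0.02 0.02] w 1.0
shift units [ 0.017 -0.025 -0.019]
turn about x, units -0.0
```

View pics/side10_260_170.png

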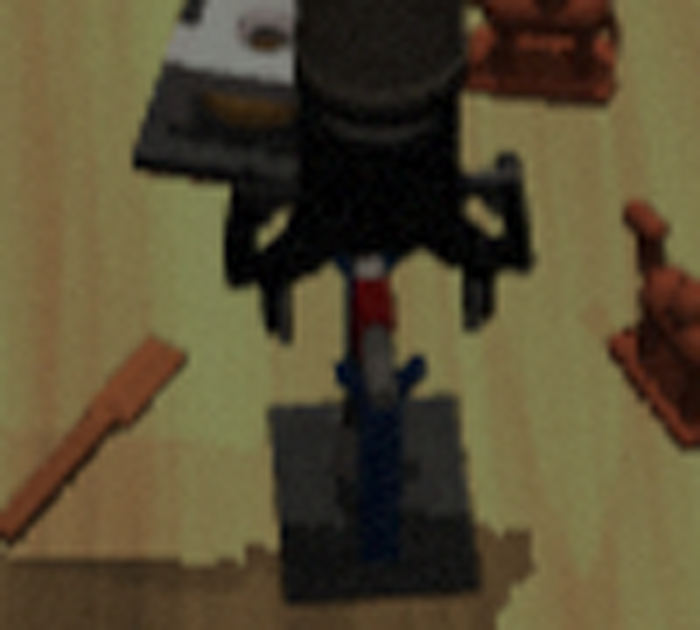

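Emit:
step_arm(plan=[[0,-0.02,0,0,0,0],[0,0,0,0,0,0],[0,0,0,0,0,0],[0,0,0,0,0,0],[0,0,0,0,0,0],[0,0,0,0,0,0],[0,0,0,0,0,0]], fingers=1, force=80)

```text
t: 15.72
eef_pos: [0.581, -0.0577, 0.123]
tool_rot: [0.509, 0.49, 0.51, -0.491]
contact_force: [-5.3, 0.1, 2.7]
gripper_width: 0.196
```

Emit:
step_arm(plan=[[-0.3,0,0,0,0,0],[-0.5,0,0,0,0,0],[-0.8,0,0,0,0,0],[-0.8,0,0,0,0,0],[-0.8,0,0,0,0,0],[-0.5,0,0,0,0,0],[0,0,0,0,0,0],[0,0,0,0,0,0]])

```text
t: 16.73
eef_pos: [0.5819, -0.0575, 0.2706]
tool_rot: [0.509, 0.49, 0.51, -0.49]
contact_force: [0.5, 0.0, -3.2]
gripper_width: 0.198
```

```bash
python3 - <<'E'
from h import *
go([.5357,.2303,.255],1.65)
grab("11");crop("side","11",250,120,130,120,6);
E
```

```text
t 16.73 pos [ 0.5819 -0.0575  0.2706] yawY 0.039 xax [-0.001  0.    -1.   ] q [-0.42  0.32  0.53  1.76 -0.18  1.11  0.2 ] F [ 0.5  0.  -3.2] T [ 0.02  0.03 -0.03] w 0.198
shift units [ 0.39  -0.873 -7.235]
turn about x, units -0.2564
```

View pics/side11_250_120.png

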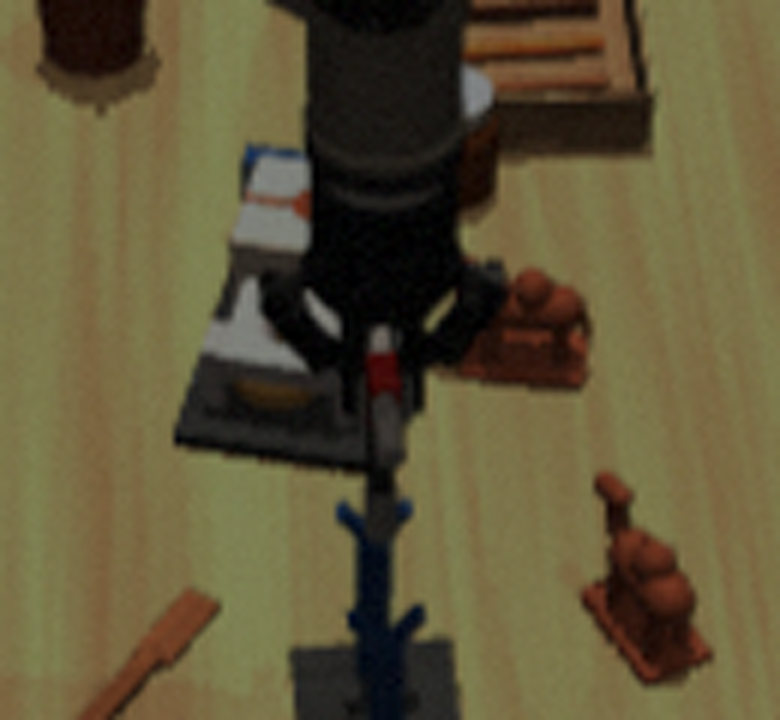

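Emit:
step_arm(plan=[[0,-0.097,-0.6,0,0,0],[0,-0.097,-0.829,0,0,0],[0,-0.097,-0.829,0,0,0],[0,-0.097,-0.829,0,0,0],[0,-0.097,-0.829,0,0,0],[0,-0.097,-0.829,0,0,0],[0,-0.097,-0.829,0,0,0],[0,-0.097,-0.829,0,0,0]])

```text
t: 17.82
eef_pos: [0.5406, 0.1979, 0.2703]
tool_rot: [0.509, 0.49, 0.51, -0.491]
contact_force: [-0.3, -0.4, -3.5]
gripper_width: 0.199
```

Emit:
step_arm(plan=[[0,-0.097,-0.832,0,0,0],[0,0,0,-0.0285,0,0],[0,0,0,-0.0285,0,0],[0,0,0,-0.0285,0,0],[0,0,0,-0.0285,0,0],[0,0,0,-0.0285,0,0],[0,0,0,-0.0285,0,0],[0,0,0,-0.0285,0,0]])

```text
t: 18.82
eef_pos: [0.5357, 0.2299, 0.2701]
tool_rot: [0.7, 0.096, 0.701, -0.096]
contact_force: [0.4, 0.7, -3.8]
gripper_width: 0.196
```

Emit:
step_arm(plan=[[0,0,0,-0.0285,0,0],[0,0,0,-0.0284,0,0],[0,0,0,0,0,0],[0,0,0,0,0,0]])

```text
t: 19.32
eef_pos: [0.5359, 0.2299, 0.2707]
tool_rot: [0.706, -0.027, 0.707, 0.027]
contact_force: [0.5, -0.0, -3.0]
gripper_width: 0.196
```

```bash
python3 - <<'E'
from h import *
go([.5357,.2303,.18],1.65)
grab("12");crop("side","12",240,90,130,120,6);crop("top","12",100,180,120,120,5)
E
```

```text
t 19.32 pos [0.5359 0.2299 0.2707] yawY 1.6463 xax [-0.001 -0.    -1.   ] q [-0.62  0.29  0.13  1.74 -0.04  1.11  1.17] F [ 0.5 -0.  -3. ] T [ 0.03 -0.04 -0.08] w 0.196
shift units [ 2.268  0.011 -0.003]
turn about x, units -0.0006
```

View pics/side12_240_90.png

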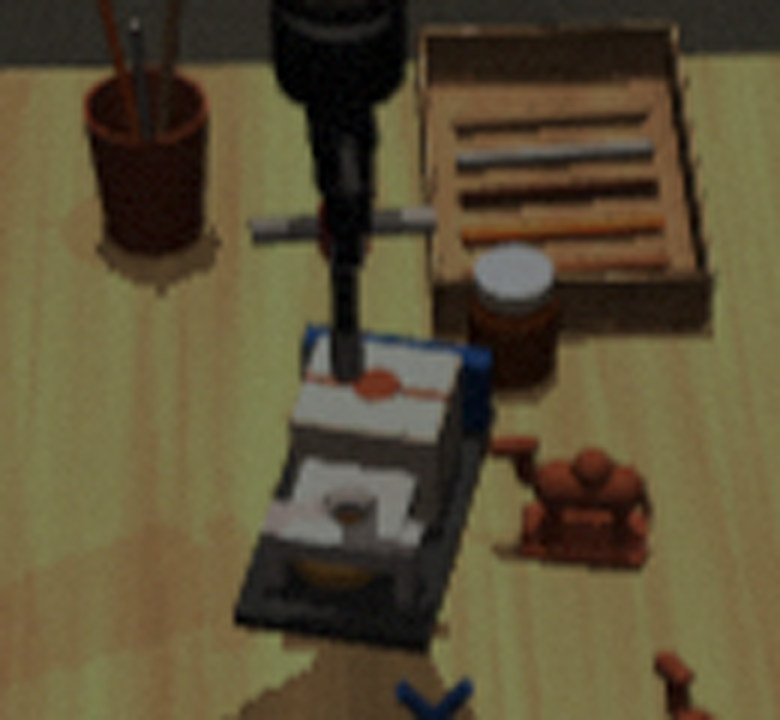

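View pics/top12_100_180.png

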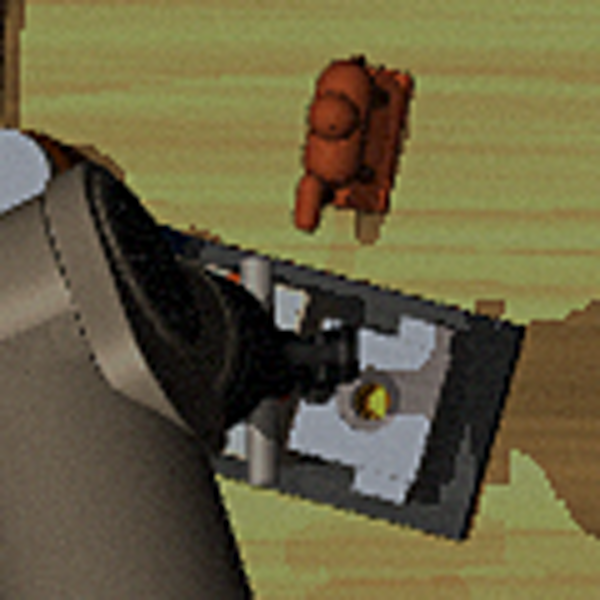

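```bash
python3 - <<'E'
from h import *
c=lambda L,x,y,s:(np.array(L,float)+.5)/s-.5+[x,y]
S=c([[252,230],[435,216],[347,374],[349,508]],240,90,6);T=c([[257,256],[263,485],[369,400]],100,180,5)
a,b=plane("side",S[:2],.2927);print("side bar",a,b,(a+b)/2)
a,b=plane("top",T[:2],.296);print("top bar",a,b,(a+b)/2)
print("tri ends",tri(T[0],S[1]),tri(T[1],S[0]))
print("tip side",plane("side",S[2:3],.178),"hole side",plane("side",S[3:4],.064),"hole tri",tri(T[2],S[3]))
print("hole0 top",plane("top",T[2:3],.064))
print(proj("side",[[.5359,.2299,.178]]),S[2])
print(proj("side",[[.5357,.2303,.064]]),S[3])
E
```

```text
side bar [0.48363196 0.22974538 0.2927    ] [0.59264079 0.23865126 0.2927    ] [0.53813637 0.23419832 0.2927    ]
top bar [0.59247146 0.23293368 0.296     ] [0.48129602 0.22510227 0.296     ] [0.53688374 0.22901798 0.296     ]
tri ends (array([0.59233239, 0.23250009, 0.29757271]), np.float64(4.161816332152005e-05)) (array([0.48252322, 0.22510693, 0.29629429]), np.float64(0.0024717045666594367))
tip side [[0.53765966 0.23064574 0.178     ]] hole side [[0.53665787 0.23022274 0.064     ]] hole tri (array([0.53620975, 0.23041114, 0.06376811]), np.float64(0.0009032320813744094))
hole0 top [[0.53574593 0.23032541 0.064     ]]
[[296.95062587 152.06236711]] [297.41666667 151.91666667]
[[297.50403466 174.24326026]] [297.75 174.25]
```

Emit:
step_arm(plan=[[0.5,0.008,-0.03,0,0,0],[0.6,0,0,0,0,0],[0.6,0,0,0,0,0],[0.6,0,0,0,0,0],[0.3,0,0,0,0,0],[0.1,0,0,0,0,0],[0,0,0,0,0,0]])

```text
t: 20.3
eef_pos: [0.5352, 0.2306, 0.1638]
tool_rot: [0.707, -0.028, 0.706, 0.028]
contact_force: [0.3, -0.8, -2.8]
gripper_width: 0.201
```

```bash
python3 - <<'E'
from h import *
go([.5347,.2302,.139])
grab("13");crop("side","13",270,140,60,60,10);crop("top","13",130,210,80,80,7)
E
```

```text
t 20.3 pos [0.5352 0.2306 0.1638] yawY 1.6497 xax [ 0.001  0.    -1.   ] q [-0.6   0.4   0.12  1.85 -0.06  0.89  1.19] F [ 0.3 -0.8 -2.8] T [-0.07 -0.02 -0.  ] w 0.201
shift units [ 0.62  -0.008 -0.014]
```

View pics/side13_270_140.png

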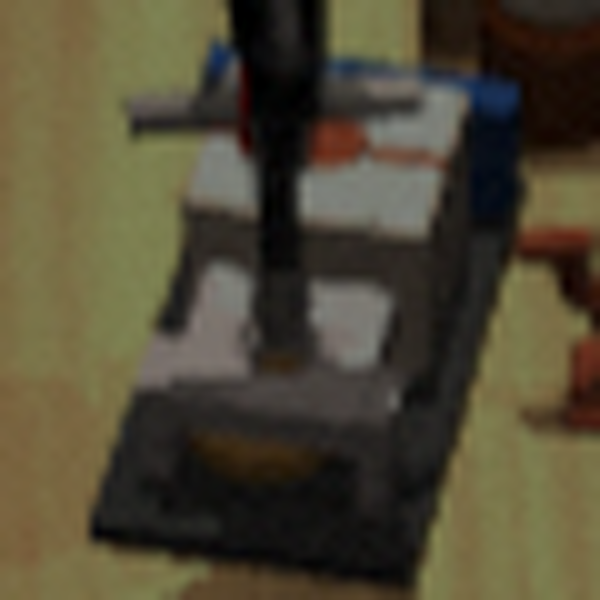

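View pics/top13_130_210.png

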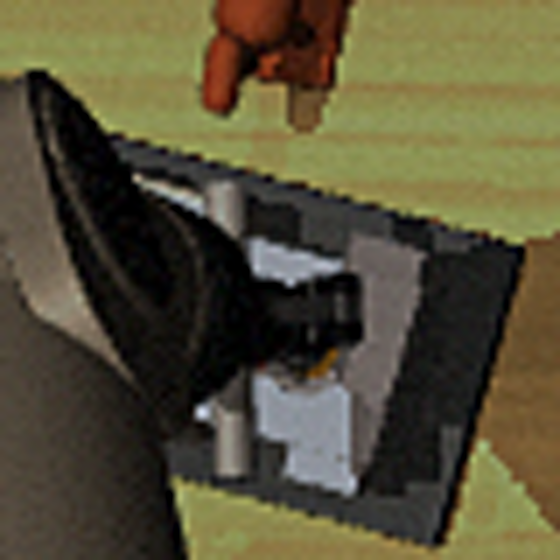

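Emit:
step_arm(plan=[[0.15,0,-0.01,0,0,0],[0.12,0,0,0,0,0],[0.1,0,0,0,0,0],[0.1,0,0,0,0,0],[0,0,0,0,0,0]])

```text
t: 21.02
eef_pos: [0.5343, 0.2304, 0.1441]
tool_rot: [0.706, -0.028, 0.707, 0.028]
contact_force: [-0.0, 0.1, -3.4]
gripper_width: 0.197
```

```bash
python3 - <<'E'
from h import *
go([.5347,.2302,.137])
E
```

```text
t 21.02 pos [0.5343 0.2304 0.1441] yawY 1.65 xax [-0. -0. -1.] q [-0.6   0.42  0.11  1.87 -0.06  0.85  1.19] F [-0.   0.1 -3.4] T [ 0.14 -0.03  0.03] w 0.197
shift units [ 0.178 -0.005  0.009]
```

Emit:
step_arm(plan=[[0.1,0,0,0,0,0],[0.06,0,0,0,0,0],[0.04,0,0,0,0,0],[0,0,0,0,0,0]])

```text
t: 21.52
eef_pos: [0.5346, 0.2304, 0.1368]
tool_rot: [0.707, -0.028, 0.706, 0.028]
contact_force: [-0.6, 0.4, 0.1]
gripper_width: 0.199
```

```bash
python3 - <<'E'
from h import *
go([.5347,.2302,.137])
E
```

```text
t 21.52 pos [0.5346 0.2304 0.1368] yawY 1.6499 xax [ 0.  0. -1.] q [-0.6   0.43  0.11  1.88 -0.06  0.84  1.19] F [-0.6  0.4  0.1] T [-0.01  0.2  -0.07] w 0.199
shift units [-0.004 -0.006  0.003]
```

Emit:
step_arm(plan=[[0.03,0,0,0,0,0],[0.02,0.0025,0,0.011,0,0],[0,0.0025,0,0.011,0,0]])

```text
t: 21.9
eef_pos: [0.5355, 0.2309, 0.1361]
tool_rot: [0.708, 0.022, 0.706, -0.021]
contact_force: [-1.5, -0.9, 8.3]
gripper_width: 0.197
```

Emit:
step_arm(plan=[[0,0.0025,0,0.011,0,0],[0,0.0025,0,0.011,0,0]])

```text
t: 22.15
eef_pos: [0.5357, 0.2314, 0.1362]
tool_rot: [0.705, 0.071, 0.703, -0.07]
contact_force: [-0.7, 1.0, 9.1]
gripper_width: 0.194
```

Emit:
step_arm(plan=[[-0.01,0.0025,0,0.011,0,0],[0,0.0025,0,0.011,0,0]])

```text
t: 22.4
eef_pos: [0.5356, 0.2316, 0.1364]
tool_rot: [0.698, 0.12, 0.696, -0.118]
contact_force: [-1.3, 0.3, 7.0]
gripper_width: 0.205
```

Emit:
step_arm(plan=[[0,0.0025,0,0.011,0,0],[0,0.0025,0,0.011,0,0]])

```text
t: 22.65
eef_pos: [0.5353, 0.2318, 0.1362]
tool_rot: [0.688, 0.167, 0.687, -0.166]
contact_force: [-0.7, 0.2, 6.7]
gripper_width: 0.2
```

```bash
python3 - <<'E'
from h import *
st()
E
```

```text
t 22.65 pos [0.5353 0.2318 0.1362] yawY 1.095 xax [ 0.002  0.002 -1.   ] q [-0.7   0.44  0.24  1.88 -0.14  0.83  0.71] F [-0.7  0.2  6.7] T [0.12 0.56 0.09] w 0.2
```

Emit:
step_arm(plan=[[0,0.0,0,0.011,0,0],[0,0.0,0,0.011,0,0]])

```text
t: 22.9
eef_pos: [0.5348, 0.2311, 0.1349]
tool_rot: [0.674, 0.214, 0.674, -0.214]
contact_force: [1.2, -0.3, -3.2]
gripper_width: 0.2
```

Emit:
step_arm(plan=[[0,0.0,0,0.011,0,0],[0,0.0,0,0.011,0,0]])

```text
t: 23.15
eef_pos: [0.5348, 0.231, 0.1347]
tool_rot: [0.658, 0.26, 0.657, -0.26]
contact_force: [1.2, 0.1, -3.0]
gripper_width: 0.198
```

Emit:
step_arm(plan=[[0.04,0,0,0,0,0],[0.04,0,0,0,0,0],[0,0,0,0,0,0]])

```text
t: 23.52
eef_pos: [0.5347, 0.2311, 0.1315]
tool_rot: [0.658, 0.259, 0.658, -0.259]
contact_force: [1.7, 1.4, -4.7]
gripper_width: 0.198
```

```bash
python3 - <<'E'
from h import *
st()
E
```

```text
t 23.52 pos [0.5347 0.2311 0.1315] yawY 0.8213 xax [ 0.  0. -1.] q [-0.75  0.45  0.31  1.89 -0.18  0.83  0.47] F [ 1.7  1.4 -4.7] T [ 0.14 -0.56 -0.01] w 0.198
```

Free travel: the key is dropping into the socket. I'll continue down to the floor.

Emit:
step_arm(plan=[[0.06,0,0,0,0,0],[0.06,0,0,0,0,0],[0.06,0,0,0,0,0],[0.03,0,0,0,0,0],[0,0,0,0,0,0]])

```text
t: 24.15
eef_pos: [0.5347, 0.2311, 0.1232]
tool_rot: [0.658, 0.259, 0.658, -0.259]
contact_force: [3.0, 0.5, -3.4]
gripper_width: 0.199
```

```bash
python3 - <<'E'
from h import *
st()
E
```

```text
t 24.15 pos [0.5347 0.2311 0.1232] yawY 0.8206 xax [ 0.  0. -1.] q [-0.75  0.46  0.3   1.89 -0.19  0.81  0.47] F [ 3.   0.5 -3.4] T [ 0.21 -0.75  0.03] w 0.199
```

Emit:
step_arm(plan=[[0.03,0,0,0,0,0],[0.01,0,0,0,0,0],[0,0,0,0,0,0]])

```text
t: 24.52
eef_pos: [0.535, 0.2311, 0.123]
tool_rot: [0.658, 0.26, 0.658, -0.259]
contact_force: [0.1, -1.8, 7.7]
gripper_width: 0.201
```

Emit:
step_arm(plan=[[-0.02,0,0,0,0,0],[0,0.004,0,0.0167,0,0],[0,0.004,0,0.0167,0,0],[0,0.004,0,0.0167,0,0],[0,0.004,0,0.0167,0,0]], force=110)

```text
t: 25.15
eef_pos: [0.5352, 0.2312, 0.1231]
tool_rot: [0.589, 0.391, 0.589, -0.391]
contact_force: [-0.4, -1.9, 4.5]
gripper_width: 0.192
```

```bash
python3 - <<'E'
from h import *
st()
E
```

```text
t 25.15 pos [0.5352 0.2312 0.1231] yawY 0.3979 xax [ 0. -0. -1.] q [-0.83  0.48  0.41  1.9  -0.25  0.82  0.11] F [-0.4 -1.9  4.5] T [-0.41  0.05  0.29] w 0.192
```

Emit:
step_arm(plan=[[0,0.004,0,0.0167,0,0],[0,0.004,0,0.0167,0,0],[0,0.004,0,0.0167,0,0]])

```text
t: 25.52
eef_pos: [0.5354, 0.2311, 0.1231]
tool_rot: [0.52, 0.479, 0.52, -0.479]
contact_force: [-1.2, -1.3, 6.7]
gripper_width: 0.198
```

```bash
python3 - <<'E'
from h import *
st()
E
```

```text
t 25.52 pos [0.5354 0.2311 0.1231] yawY 0.0831 xax [-0.001 -0.    -1.   ] q [-0.89  0.49  0.49  1.9  -0.31  0.82 -0.15] F [-1.2 -1.3  6.7] T [-0.62  0.26  0.24] w 0.198
```

Emit:
step_arm(plan=[[0,0.004,0,0.0167,0,0],[0,0.004,0,0.0167,0,0]])

```text
t: 25.78
eef_pos: [0.5355, 0.2311, 0.1231]
tool_rot: [-0.467, -0.53, -0.467, 0.531]
contact_force: [-1.6, -2.1, 7.7]
gripper_width: 0.195
```

```bash
python3 - <<'E'
from h import *
st()
E
```

```text
t 25.77 pos [0.5355 0.2311 0.1231] yawY -0.1268 xax [-0.001 -0.    -1.   ] q [-0.93  0.5   0.54  1.9  -0.35  0.83 -0.33] F [-1.6 -2.1  7.7] T [-0.69  0.54  0.26] w 0.195
```

Emit:
step_arm(plan=[[-0.01,0.004,0,0.0167,0,0],[0,0.004,0,0.0167,0,0]])

```text
t: 26.02
eef_pos: [0.5355, 0.231, 0.1231]
tool_rot: [-0.409, -0.576, -0.409, 0.577]
contact_force: [-1.6, -1.4, 4.4]
gripper_width: 0.195
```

```bash
python3 - <<'E'
from h import *
st()
E
```

```text
t 26.02 pos [0.5355 0.231  0.1231] yawY -0.3365 xax [-0.002 -0.001 -1.   ] q [-0.96  0.52  0.6   1.91 -0.38  0.84 -0.5 ] F [-1.6 -1.4  4.4] T [-0.56  0.42  0.25] w 0.195
```

Emit:
step_arm(plan=[[0,0.004,0,0.0167,0,0],[0,0.004,0,0.0167,0,0]])

```text
t: 26.28
eef_pos: [0.5355, 0.2309, 0.1231]
tool_rot: [-0.346, -0.616, -0.347, 0.617]
contact_force: [-1.8, -1.8, 6.0]
gripper_width: 0.197
```

```bash
python3 - <<'E'
from h import *
st()
E
```

```text
t 26.27 pos [0.5355 0.2309 0.1231] yawY -0.5463 xax [-0.002 -0.001 -1.   ] q [-1.    0.53  0.65  1.91 -0.42  0.85 -0.67] F [-1.8 -1.8  6. ] T [-0.57  0.63  0.26] w 0.197
```

Emit:
step_arm(plan=[[-0.01,0.003,0,0.011,0,0],[0,0.003,0,0.011,0,0]])

```text
t: 26.52
eef_pos: [0.5355, 0.2309, 0.1232]
tool_rot: [-0.304, -0.638, -0.304, 0.639]
contact_force: [-0.3, -1.3, 2.6]
gripper_width: 0.196
```

```bash
python3 - <<'E'
from h import *
st()
E
```

```text
t 26.52 pos [0.5355 0.2309 0.1232] yawY -0.6826 xax [-0.003 -0.001 -1.   ] q [-1.03  0.54  0.69  1.91 -0.45  0.85 -0.78] F [-0.3 -1.3  2.6] T [-0.47  0.5   0.64] w 0.196
```

Emit:
step_arm(plan=[[0,0.003,0,0.009,0,0],[0,0.003,0,0.009,0,0]])

```text
t: 26.78
eef_pos: [0.5355, 0.2308, 0.1231]
tool_rot: [-0.268, -0.653, -0.268, 0.655]
contact_force: [-2.3, -1.8, 3.6]
gripper_width: 0.196
```

```bash
python3 - <<'E'
from h import *
st()
E
```

```text
t 26.77 pos [0.5355 0.2308 0.1231] yawY -0.7931 xax [-0.003 -0.001 -1.   ] q [-1.05  0.55  0.72  1.91 -0.47  0.86 -0.87] F [-2.3 -1.8  3.6] T [-0.55  0.64  1.28] w 0.196
```

Emit:
step_arm(plan=[[0,0,0,0.006,0,0],[0,0,0,0,0,0],[0,0,0,0,0,0]])

```text
t: 27.15
eef_pos: [0.5357, 0.2309, 0.1232]
tool_rot: [-0.256, -0.658, -0.256, 0.66]
contact_force: [-2.8, -3.3, 5.8]
gripper_width: 0.195
```

```bash
python3 - <<'E'
from h import *
st();grab("14");crop("side","14",240,110,110,100,7);crop("top","14",120,190,110,110,5)
E
```

```text
t 27.15 pos [0.5357 0.2309 0.1232] yawY -0.8307 xax [-0.003 -0.001 -1.   ] q [-1.05  0.55  0.73  1.91 -0.48  0.86 -0.9 ] F [-2.8 -3.3  5.8] T [-0.72  0.95  1.15] w 0.195
```

View pics/side14_240_110.png

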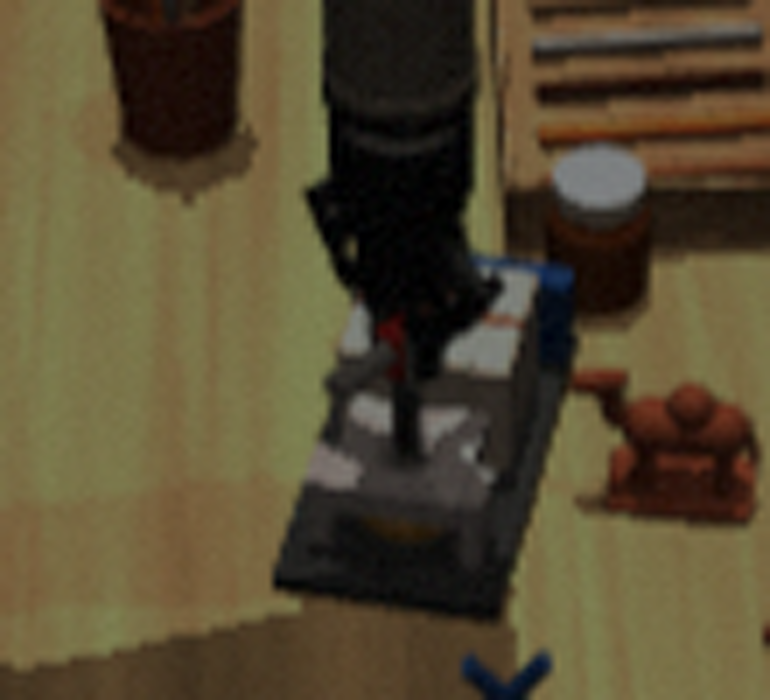

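View pics/top14_120_190.png

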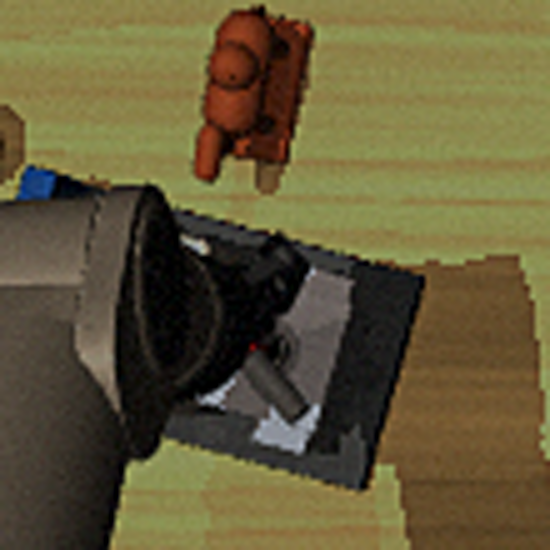

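Emit:
step_arm(plan=[[-0.01,0,0,-0.01,0,0],[0,0,0,-0.01,0,0],[0,0,0,0,0,0]])

```text
t: 27.62
eef_pos: [0.5357, 0.2308, 0.1232]
tool_rot: [-0.295, -0.642, -0.296, 0.643]
contact_force: [-3.6, -1.5, 0.1]
gripper_width: 0.195
```

```bash
python3 - <<'E'
from h import *
st()
E
```

```text
t 27.62 pos [0.5357 0.2308 0.1232] yawY -0.709 xax [-0.003 -0.    -1.   ] q [-1.03  0.54  0.7   1.91 -0.46  0.85 -0.8 ] F [-3.6 -1.5  0.1] T [-0.41  0.93 -0.06] w 0.195
```

Emit:
step_arm(plan=[[0,0,0,0,0,0],[0,0,0,0,0,0],[0,0,0,0,0,0],[0,0,0,0,0,0],[0,0,0,0,0,0],[0,0,0,0,0,0]], fingers=-1)

```text
t: 28.38
eef_pos: [0.5369, 0.2312, 0.1237]
tool_rot: [0.296, 0.642, 0.296, -0.642]
contact_force: [-0.4, -0.2, 0.7]
gripper_width: 1.0
```

Emit:
step_arm(plan=[[-0.3,0,0,0,0,0],[-0.6,0,0,0,0,0],[-0.8,0,0,0,0,0],[-0.8,0,0,0,0,0],[-0.8,0,0,0,0,0],[-0.5,0,0,0,0,0],[0,0,0,0,0,0]])

```text
t: 29.25
eef_pos: [0.5378, 0.2313, 0.2778]
tool_rot: [0.296, 0.644, 0.296, -0.641]
contact_force: [0.3, -0.4, -0.8]
gripper_width: 1.001
```

```bash
python3 - <<'E'
from h import *
st();grab("15");crop("side","15",240,110,110,100,7);crop("top","15",120,190,110,110,5)
E
```

```text
t 29.25 pos [0.5378 0.2313 0.2778] yawY -0.7071 xax [ 0.003  0.002 -1.   ] q [-1.14  0.36  0.82  1.76 -0.29  1.14 -0.93] F [ 0.3 -0.4 -0.8] T [ 0.01 -0.02  0.04] w 1.001
```

View pics/side15_240_110.png

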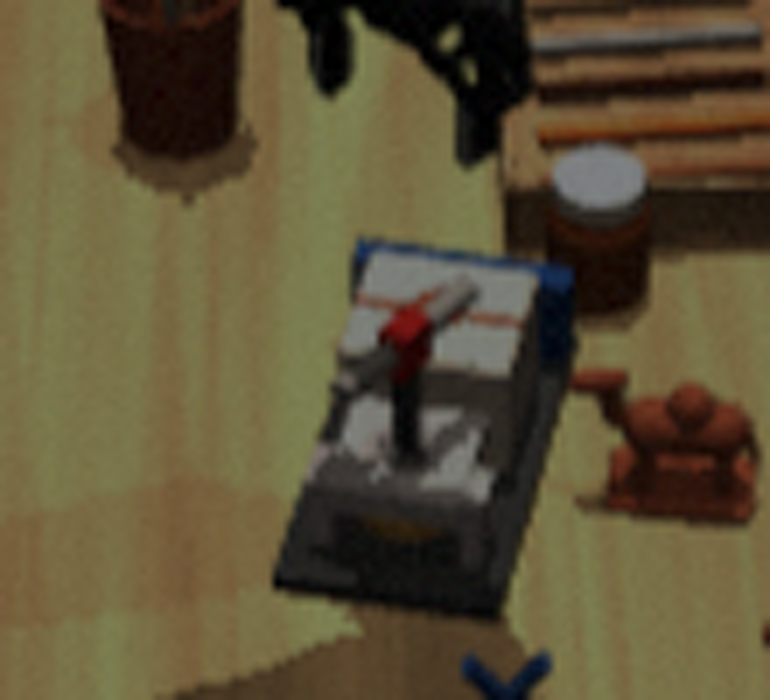

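View pics/top15_120_190.png

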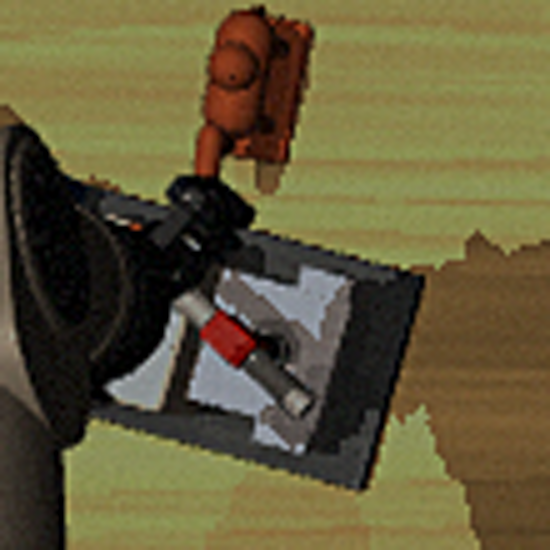

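```bash
python3 - <<'E'
from h import *
c=lambda L,x,y,s:(np.array(L,float)+.5)/s-.5+[x,y]
S=c([[340,386],[474,285],[408,315]],240,110,7);T=c([[301,408],[188,298],[228,339]],120,190,5)
for i in range(3): print(tri(T[i],S[i]))
a=np.load("top0.npz")["p"].astype(int);b=np.load("top15.npz")["p"].astype(int)
print("camel/jar diff",[abs(a[y0:y1,x0:x1]-b[y0:y1,x0:x1]).mean().round(1) for x0,x1,y0,y1 in((158,185,190,222),(228,272,175,202),(320,367,195,225),(88,105,205,230))])
E
```

```text
(array([0.50103932, 0.19150219, 0.15092876]), np.float64(0.0009883446903514977))
(array([0.56617748, 0.25075454, 0.1661922 ]), np.float64(0.018273358479154983))
(array([0.53735161, 0.22805854, 0.16697183]), np.float64(0.0033539959779694765))
camel/jar diff [np.float64(5.4), np.float64(5.8), np.float64(5.8), np.float64(23.8)]
```

View pics/side15.png

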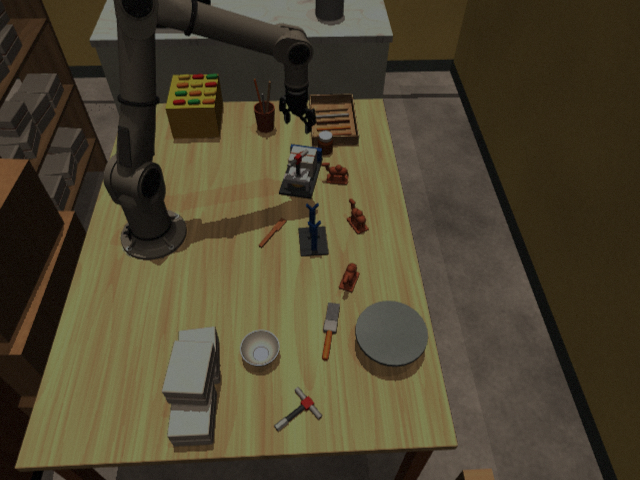

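```bash
python3 - <<'E'
from h import *
print(proj("side",[[.5361,.2305,.157],[.5361,.2305,.127],[.5361,.2305,.171]]))
print((np.array([[408,312],[405,378]])+.5)/7-.5+[240,110])
print(bot.hand_in())
E
```

```text
[[297.1155186  156.20382377]
 [297.27735235 162.15394528]
 [297.0386711  153.37838128]]
[[297.85714286 154.14285714]
 [297.42857143 163.57142857]]
the job is handed in; nothing more can be done
None
```

The job is handed in at about 29 s: the key stands free in the socket and the cam is turned to its stop. No verdict came back.

**What I did**
- I lifted the nearer key by its shank and laid its crossbar in the V rest, where it seated with 7 N upward and no side force. I let go and it swung upright.
- I took it again by the hub from above, put it down the guide hole and turned it clockwise under light pressure. It dropped after about 40° and bottomed with the tool 13.8 mm lower, against 14 mm expected.
- I turned the cam clockwise about 1.5 rad. Torque sat at about 0.25 Nm, then rose to 1.28 Nm at the stop. I eased off the torque, released the key and raised the arm clear.

**Last checks**
- **Key:** It stands upright in the clamp. The bottom of the hub lies within about 1.5 px of where a fully seated key should show. The top edge gave a reading about 2 px higher. One crossbar end came out at 0.151 m, against 0.145 m expected for its centre. Two other height readings (0.166–0.167 m) disagreed. In one the matched points were 18 mm apart, and the other mixed the hub's top face with a different point, so I gave them little weight.
- **Cam:** Its angle was not seen directly. I judged it tight from the torque rise and the angle turned. The grip seems to have slipped slightly: after 2° more turn the torque read only 1.15 Nm.
- **Camels and jar:** The camels are unchanged against the first picture. The arm partly hid the jar in the top view, but the side view shows it standing in place.

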